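# Seat the leak mirror in its three-point cradle

### The arm

A 7-joint arm with a two-finger parallel gripper is mounted at the origin on the work surface. World frame = base frame: x ahead of the robot, y to its left, z up, the work surface at z = 0. Lengths are in m, angles in rad, forces in N, time in s.
With the tool pointing down it reaches from about 0.425 to 0.925 m from the base axis. Payload 6.8 kg.
Tool frame: the origin (TCP) lies on the centre line of the jaws, within the pads' length; the fingertips stand 19 mm ahead of it and the grasp point (between the pads) is the TCP; z points along the fingers, y is the line along which they close (so a half turn about z gives the same grasp; the last joint's range is limited). The gripper opens to 85 mm and grips with 20 to 120 N. Pads are 22 mm wide; open, the fingers measure 114 mm over their backs; the gripper's body (76 mm by 85 mm) begins 54 mm behind the grasp point. The pads swing forward as they close: fully open they stand 13 mm farther back than shut.
Start: joints at [-1.289, 0.477, 0.022, 1.555, -0.011, 1.109, -0.083], TCP at [0.257, 0.624, 0.25] pointing down, gripper open.
Joint ranges: [-2.96, 2.96], [-0.34, 2.1], [-1.41, 1.46], [0.24, 2.44], [-1.37, 4.51], [0.17, 1.92], [-2.96, 2.96]. Speed limits (rad/s): [2.39, 2.39, 3.14, 3.14, 3.14, 3.14, 3.14].

### API

Orientations are given as a rotation vector (axis times angle).
In Python, from bench import r gives the robot as it stands. The module is installed in compiled form; this text tells all that it offers.
- The arm moves only by the tool arm_command, never from a script. Its argument "rows" is a list of rows, each an object of numbers: "fingers": the opening, from -1 (shut) to 1 (fully open); "x", "y", "z": the shift along the tool's x, y, z in m; "ax", "ay", "az": the turn, a rotation vector about the tool's x, y, z in degrees. In form: [{"fingers": .., "x": .., "y": .., "z": .., "ax": .., "ay": .., "az": ..}, ...]. A call has 1 to 10 rows; each row shifts and turns the commanded pose from where the row before left it, along the tool's axes as they then stand; what a row does not reach is not made up. A row lasts 1/12 s, in which the tool goes at most 41.7 mm and 7.16 degrees, less where a joint would pass 70% of its speed; a pose out of reach is approached as far as the arm can. A call is refused whole if a number of a shift passes 0.0417 or a number of a turn 7.16, either way. A call with a gripper value outside its range is refused whole. The fingers move at their own pace and stop on an object; "grip_force" is the grip in N (left out, the last holds). Time passes only in rows, so rows that do not move let the fingers close. It gives the time, the measured TCP pose, the force, the opening and the grip force at its end, in the units of the state.
- r.get_obs(): the state, without advancing time (a new reading comes with each control period).
- r.grab_frame(name): name is "scene" or "side" or "wrist"; returns a dict with "frame" (384x512x3 uint8, red, green, blue), "depth" (384x512 float32, m along the optical axis (not along the pixel's ray), 0 where there is no reading), "K" (3x3 intrinsics, pixels), "world_from_camera" (4x4, takes a point from camera to world coordinates). Camera axes: x right, y down, z forward; pixel columns grow to the right and rows downward; lengths in m; the calibration is good to about 2 mm. A picture is of the moment at which its call begins.
- r.hand_in(): hands the job in; it is judged then, once.
The state is a dict: "clock": time; "joints": joint angles; "qvel": joint speeds; "tau": joint torques, N m; "tcp_pos": TCP position; "orientation": TCP orientation; "contact_force": force on the tool from outside, world axes, zero at the start; "moment": the same for the moment, N m; "grip_width": finger opening in m; "gripper_force": force on a finger pad.
Only numpy, scipy, OpenCV 4.12 (cv2) and the standard library are available. Lean on these libraries where they do the work, as an engineer would, in place of code of your own. Each camera call takes 0.05 s, during which the arm holds its last target. There are 200 camera calls.

### The job

Take the round inspection mirror from the drip tray and seat it in the steel cradle: push its rim gently against the spring jaw until it clears the two fixed pins, lower it flat onto the seat, and let the spring hold it against both pins so that all three points bear and it cannot rock. Treat the glass gently (do not ram it or the jaw), do not tip the mirror over, leave the other things in the tray as they are, and let go at the end.

Things in the scene. Friction and masses are not known exactly. Their poses are not given: they have to be found in the camera images.
- mirror_center (a point): Centre (half-way up) of the loose inspection mirror: an aluminium drum 56 mm in diameter and 32 mm tall, about 0.22 kg, glass face up; it lies flat on the drip tray. Its z axis points up out of the glass; its turn about z is of no account. Grasp it across its diameter from above.
- cradle_seat (a point): Nominal seat centre of the fixed cradle, at seat height (where the mirror's underside comes to rest), 14 mm above the tray floor; z up, x along the cradle from the two fixed pins towards the spring jaw. A steel head carrying seat, pins and jaw is clamped along a slot: it and the TRUE seat centre lie anywhere from -8 to +8 mm along x of this point, unmeasured; y and z are true.
- cradle_base (a point): Middle of the top of the cradle's fixed aluminium base plate, 160 mm (x) by 90 mm (y) by 6 mm, axes as cradle_seat; 16 mm in +x from cradle_seat and 8 mm below it. On the head three low buttons carry the mirror's underside; the +y and -y sides of the seat are open for the fingers.
- pins_nominal (a point): Point midway between the two fixed round pins (same unmeasured -8 to +8 mm along x), at the height of their tops, 10 mm above the seat; axes as cradle_seat. Pins 10 mm in diameter, centres 23.3 mm to either side in y and 23.3 mm in -x from the true seat centre; both touch the rim of a seated mirror. If it comes back off-centre, friction can hold it on one pin only.
- jaw_nominal (a point): Middle of the jaw's top edge on its free face, 26 mm above the seat, 24 mm in +x of the seat centre (same -8 to +8 mm unknown). Flat steel block, 30 mm wide, so jaw to pins is 4 mm too short for the mirror until pushed back in +x. Spring: 2.4 N at first touch, 1.2 N more per mm (7.2 N seated, 10.8 N at 7 mm); solid stop at 9 mm. The rim drags on it going down. A fixed block, 24 mm above the seat, is behind.
- bucket: White plastic bucket, 220 mm in diameter at the rim, 200 mm tall, standing at the +y end of the tray; origin at the centre of its underside. A bystander.
- colander: Stainless steel colander, 190 mm in diameter at the rim, 80 mm tall, at the -y end of the tray; origin at the centre of its underside. A bystander.
- tee: Grey PVC pipe tee, 90 mm by 76 mm, 48 mm tall, lying at the far side of the tray; origin under the crossing, on the tray. A bystander.
- soapbox: Fixed yellow soap box with a hinged lid, 75 mm (x) by 110 mm (y), about 45 mm tall, at the near side of the tray; origin at the centre of its underside. A bystander.
- soaplid (a joint): Angle of the soap box lid, 0 when shut, growing as it opens (rad). Leave it shut.
Not all that is in view belongs to the job. There is more than one size of the part that bears mirror_center; the job needs the largest. Of the things that look like the part that bears cradle_seat, the larger one is meant.

How it is judged:
By the outcome, as a careful person would: the job done as asked, in the order asked, and still so for the second after the job is handed in, with the robot touching nothing.
It also fails if it takes over 64 s, if anything falls off the work surface, if the arm or the gripper's body presses on something with over 40 N, if the wrist force passes 120 N, or if a joint passes its speed limit or range.

## Working session

There is one attempt and no reset: what is moved stays moved. The work goes in short steps, Python scripts to look and compute and a tool call to move; the robot and the scene stay as the last step left them, time stands still between calls to the robot, and variables do not carry over. Pictures are saved under pics/ and viewed, at most 10 in all, crops included, and the job is handed in when it is done.

Besides the shell and the picture viewer there is one more tool, called in YAML: its name, and indented under it one key for each argument. arm_command: Moves the arm, as the interface text tells. Its arguments: {"type":"object","properties":{"rows":{"type":"array"},"grip_force":{"type":"number"}},"required":["rows"]}

```bash
mkdir -p pics; cat > h.py <<'E'
import numpy as np, cv2
from bench import r
def pts(f):
    K=f["K"];T=f["world_from_camera"];d=f["depth"]
    v,u=np.indices(d.shape)
    P=np.stack([(u-K[0,2])/K[0,0]*d,(v-K[1,2])/K[1,1]*d,d],-1)
    W=P@T[:3,:3].T+T[:3,3]; W[d<=0]=np.nan
    return W
def ray(f,u,v,z):
    K=f["K"];T=f["world_from_camera"]
    d=T[:3,:3]@np.array([(u-K[0,2])/K[0,0],(v-K[1,2])/K[1,1],1.]);o=T[:3,3]
    return o+d*(z-o[2])/d[2]
def save(n,img): cv2.imwrite("pics/"+n,img[...,::-1])
E
python3 - <<'E'
from h import *
o=r.get_obs()
for k in o: print(k,np.round(o[k],3))
fs=[r.grab_frame(n) for n in("scene","side")]
for n,f in zip(("scene","side"),fs):
    save(n+"1.png",f["frame"]); np.savez(n+".npz",**f); print(np.round(f["world_from_camera"],3).tolist(),f["K"][0,0])
E
```

```text
clock 0.0
joints [-1.289  0.478  0.022  1.556 -0.011  1.109 -0.083]
qvel [-0.     0.001 -0.     0.     0.001  0.001 -0.   ]
tau [-1.0000e-03 -5.9646e+01  1.6080e+00 -2.8120e+01  1.2000e-02  9.0000e-03
  0.0000e+00]
tcp_pos [0.256 0.624 0.249]
orientation [-6.080e-01 -3.082e+00  3.000e-03]
contact_force [0.325 0.61  0.296]
moment [-0.056  0.03   0.082]
gripper_force 0.0
grip_width 0.086
[[-0.33, 0.787, -0.521, 1.39], [0.944, 0.284, -0.168, 0.126], [0.016, -0.547, -0.837, 1.386], [0.0, 0.0, 0.0, 1.0]] 452.44400157214756
[[-0.99, -0.112, 0.091, 0.452], [-0.144, 0.704, -0.696, 0.652], [0.014, -0.702, -0.712, 0.842], [0.0, 0.0, 0.0, 1.0]] 377.93871691436715
```

View pics/scene1.png

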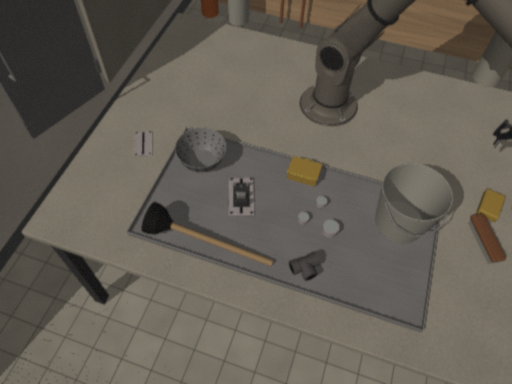

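View pics/side1.png

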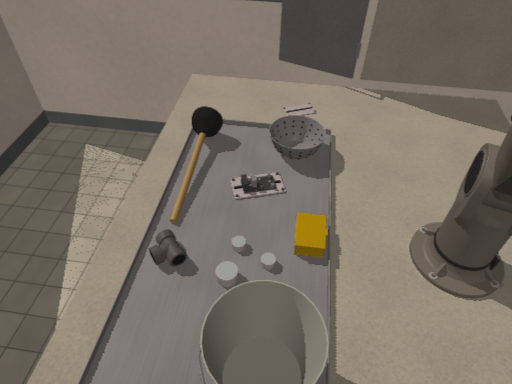

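The scene view shows three drums at about (331,228), (304,217) and (321,201), the first being the largest. The cradle is at (241,196), and its small look-alike is off the tray at (144,143). The side view shows the big drum at (227,273) and the cradle at (258,185).

```bash
python3 - <<'E'
from h import *
S=dict(np.load("scene.npz"));D=dict(np.load("side.npz"))
for n,f,c in(("scene",S,[(331,228),(304,217),(321,201),(241,196),(270,230)]),("side",D,[(227,273),(239,244),(258,185),(200,250)])):
    W=pts(f)
    for u,v in c: print(n,u,v,np.round(W[v,u],4))
    # cluster: whitish raised drum
    z=W[...,2]; 
    u,v=c[0]; w=W[v,u]
    m=(np.hypot(W[...,0]-w[0],W[...,1]-w[1])<.05)&(abs(z-w[2])<.006)
    q=W[m]; (cx,cy),R=cv2.minEnclosingCircle(q[:,:2].astype(np.float32)); print("drum top",cx,cy,R,np.median(q[:,2]),m.sum())
    # bright top mask by ray
    u,v=(241,196) if n=="scene" else (258,185); w=W[v,u]
    hsv=cv2.cvtColor(f["frame"],cv2.COLOR_RGB2HSV)
    m=(np.hypot(W[...,0]-w[0],W[...,1]-w[1])<.12)&(hsv[...,2]>130)
    q=np.argwhere(m)[:,::-1].astype(np.float32)
    ps=np.array([ray(f,a,b,.006)[:2] for a,b in q],np.float32)
    print("base", cv2.minAreaRect(ps),np.nanmedian(W[m][:,2]),len(q))
cr=[cv2.resize(S["frame"][170:225,205:280],None,fx=6,fy=6,interpolation=2),cv2.resize(D["frame"][160:210,220:295],None,fx=6,fy=6,interpolation=2)]
save("cr1.png",np.vstack([c[:290] for c in cr]))
E
```

```text
scene 331 228 [0.5992 0.1541 0.0391]
scene 304 217 [0.5806 0.0553 0.0254]
scene 321 201 [0.5028 0.0948 0.0346]
scene 241 196 [ 0.5764 -0.1791  0.0302]
scene 270 230 [ 0.6577 -0.0427  0.0036]
drum top 0.5900408625602722 0.14970599114894867 0.029508590698242188 0.03691660587269485 160
base ((0.5625721216201782, -0.18478278815746307), (0.15050730109214783, 0.0787263736128807), 20.82883071899414) 0.009682414767292036 98
side 227 273 [0.5845 0.1609 0.0373]
side 239 244 [0.5725 0.0616 0.0253]
side 258 185 [ 0.5558 -0.1819  0.0101]
side 200 250 [0.6754 0.0821 0.0044]
drum top 0.5871055722236633 0.15111957490444183 0.028765171766281128 0.036296801460979355 357
base ((0.5534124970436096, -0.1714308261871338), (0.16245129704475403, 0.1370437741279602), 20.849220275878906) 0.009751025399361901 403
```

View pics/cr1.png

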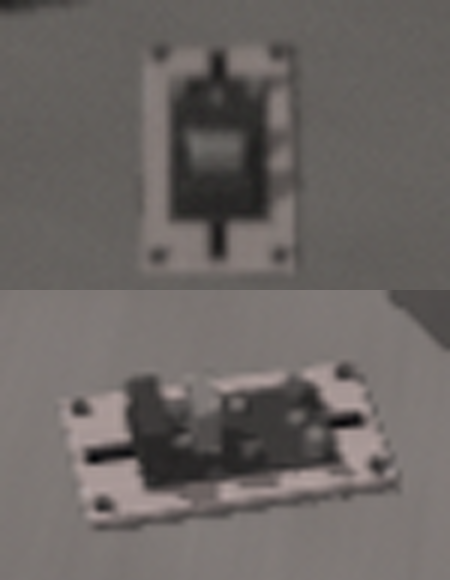

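arm_command:
  rows:
    - {"fingers": 1, "z": -0.004, "az": -6.2}
    - {"fingers": 1, "z": -0.004, "az": -6.2}
    - {"fingers": 1, "z": -0.004, "az": -6.2}
    - {"fingers": 1, "z": -0.004, "az": -6.2}
    - {"fingers": 1, "z": -0.004, "az": -6.2}
    - {"fingers": 1, "z": -0.004, "az": -6.2}
    - {"fingers": 1, "z": -0.004, "az": -6.0}
    - {"fingers": 1}
  grip_force: 25

```text
validation failed for argument at $.ro...
```

arm_command:
  rows:
    - {"x": -0.007, "y": -0.028}
    - {"x": -0.007, "y": -0.028}
    - {"x": -0.007, "y": -0.028}
    - {"x": -0.007, "y": -0.028}
    - {"x": -0.007, "y": -0.028}
    - {"x": -0.007, "y": -0.028}
    - {"x": -0.007, "y": -0.028}
    - {"x": -0.007, "y": -0.028}
    - {"x": -0.007, "y": -0.028}
    - {"x": -0.007, "y": -0.028}

```text
validation failed for argument at $.ro...
```

arm_command:
  rows:
    - {"x": -0.007, "y": -0.028}
    - {"x": -0.007, "y": -0.028}
    - {"x": -0.007, "y": -0.028}
    - {"x": -0.007, "y": -0.028}
    - {"x": -0.007, "y": -0.028}
    - {"x": -0.007, "y": -0.028}
    - {"x": -0.007, "y": -0.028}
    - {"x": -0.007, "y": -0.028}
    - {"x": -0.007, "y": -0.028}
    - {"x": -0.007, "y": -0.028}

```text
validation failed for argument at $.ro...
```

arm_command:
  rows:
    - {"x": 0}
    - {"x": 0}
    - {"x": 0}

```text
validation failed for argument at $.ro...
```

arm_command:
  rows:
    - {"fingers": 1, "x": 0, "y": 0, "z": -0.004, "ax": 0, "ay": 0, "az": -6.2}
    - {"fingers": 1, "x": 0, "y": 0, "z": -0.004, "ax": 0, "ay": 0, "az": -6.2}
    - {"fingers": 1, "x": 0, "y": 0, "z": -0.004, "ax": 0, "ay": 0, "az": -6.2}
    - {"fingers": 1, "x": 0, "y": 0, "z": -0.004, "ax": 0, "ay": 0, "az": -6.2}
    - {"fingers": 1, "x": 0, "y": 0, "z": -0.004, "ax": 0, "ay": 0, "az": -6.2}
    - {"fingers": 1, "x": 0, "y": 0, "z": -0.004, "ax": 0, "ay": 0, "az": -6.2}
    - {"fingers": 1, "x": 0, "y": 0, "z": -0.004, "ax": 0, "ay": 0, "az": -6.0}
    - {"fingers": 1, "x": 0, "y": 0, "z": 0, "ax": 0, "ay": 0, "az": 0}
  grip_force: 25

```text
clock: 0.77
tcp_pos: [0.2567, 0.6244, 0.2786]
orientation: [-0.574, 3.089, 0.001]
contact_force: [0.3, -0.3, 0.2]
grip_width: 0.0855
gripper_force: 0.0
```

arm_command:
  rows:
    - {"fingers": 1, "x": -0.007, "y": -0.028, "z": 0, "ax": 0, "ay": 0, "az": 0}
    - {"fingers": 1, "x": -0.007, "y": -0.028, "z": 0, "ax": 0, "ay": 0, "az": 0}
    - {"fingers": 1, "x": -0.007, "y": -0.028, "z": 0, "ax": 0, "ay": 0, "az": 0}
    - {"fingers": 1, "x": -0.007, "y": -0.028, "z": 0, "ax": 0, "ay": 0, "az": 0}
    - {"fingers": 1, "x": -0.007, "y": -0.028, "z": 0, "ax": 0, "ay": 0, "az": 0}
    - {"fingers": 1, "x": -0.007, "y": -0.028, "z": 0, "ax": 0, "ay": 0, "az": 0}
    - {"fingers": 1, "x": -0.007, "y": -0.028, "z": 0, "ax": 0, "ay": 0, "az": 0}
    - {"fingers": 1, "x": -0.007, "y": -0.028, "z": 0, "ax": 0, "ay": 0, "az": 0}
    - {"fingers": 1, "x": -0.007, "y": -0.028, "z": 0, "ax": 0, "ay": 0, "az": 0}
    - {"fingers": 1, "x": -0.007, "y": -0.028, "z": 0, "ax": 0, "ay": 0, "az": 0}

```text
clock: 1.6
tcp_pos: [0.4221, 0.3862, 0.2779]
orientation: [0.563, -3.09, 0.0]
contact_force: [-0.5, 0.6, 0.7]
grip_width: 0.0854
gripper_force: 0.0
```

arm_command:
  rows:
    - {"fingers": 1, "x": -0.007, "y": -0.028, "z": 0, "ax": 0, "ay": 0, "az": 0}
    - {"fingers": 1, "x": -0.007, "y": -0.028, "z": 0, "ax": 0, "ay": 0, "az": 0}
    - {"fingers": 1, "x": -0.007, "y": -0.028, "z": 0, "ax": 0, "ay": 0, "az": 0}
    - {"fingers": 1, "x": -0.007, "y": -0.028, "z": 0, "ax": 0, "ay": 0, "az": 0}
    - {"fingers": 1, "x": -0.007, "y": -0.028, "z": 0, "ax": 0, "ay": 0, "az": 0}
    - {"fingers": 1, "x": -0.007, "y": -0.028, "z": 0, "ax": 0, "ay": 0, "az": 0}
    - {"fingers": 1, "x": -0.007, "y": -0.028, "z": 0, "ax": 0, "ay": 0, "az": 0}
    - {"fingers": 1, "x": -0.007, "y": -0.028, "z": 0, "ax": 0, "ay": 0, "az": 0}
    - {"fingers": 1, "x": 0, "y": 0, "z": 0, "ax": 0, "ay": 0, "az": 0}
    - {"fingers": 1, "x": 0, "y": 0, "z": 0, "ax": 0, "ay": 0, "az": 0}

```text
clock: 2.43
tcp_pos: [0.5545, 0.1961, 0.2778]
orientation: [0.558, -3.091, 0.001]
contact_force: [0.1, 1.2, 0.6]
grip_width: 0.0852
gripper_force: 0.0
```

```bash
python3 - <<'E'
from h import *
o=r.get_obs();print(np.round(o["tcp_pos"],4),np.round(o["joints"],2))
f=r.grab_frame("wrist");np.savez("w1.npz",**f);save("w1.png",f["frame"]);print(np.round(f["world_from_camera"],3).tolist(),f["K"])
E
```

```text
[0.5545 0.1961 0.2778] [-0.5   0.31  0.06  1.74 -0.02  1.09  1.5 ]
[[-0.35, 0.896, 0.275, 0.484], [0.937, 0.334, 0.102, 0.17], [-0.0, 0.293, -0.956, 0.401], [0.0, 0.0, 0.0, 1.0]] [[312.74226562   0.         253.84553997]
 [  0.         312.74226562 190.06906461]
 [  0.           0.           1.        ]]
```

View pics/w1.png

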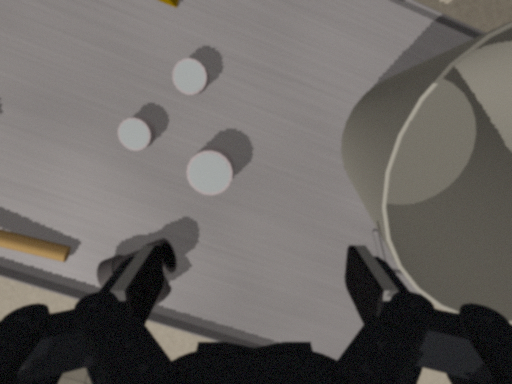

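The wrist view shows the large drum at (210,172), the small ones at (190,76) and (135,133), the tee at (140,270) and the bucket on the right.

```bash
cat >> h.py <<'E'
def topcircle(f,u,v,z):
    g=cv2.medianBlur(cv2.cvtColor(f["frame"],cv2.COLOR_RGB2GRAY),3)
    m=((g>130)*255).astype(np.uint8)
    n,l=cv2.connectedComponents(m); c=cv2.findContours((l==l[v,u]).astype(np.uint8),0,cv2.CHAIN_APPROX_NONE)[0][0]
    (a,b),ax,_=cv2.fitEllipse(c); return (a,b),ax,ray(f,a,b,z)
E
python3 - <<'E'
from h import *
f=dict(np.load("w1.npz"));W=pts(f)
g=f["frame"].mean(2);print("bright drum/tray",g[172,210],g[210,260])
fl=np.nanmedian(W[200:240,220:330,2]);t=np.nanmedian(W[165:180,203:217,2]);print("floor,top",fl,t)
print(topcircle(f,210,172,t))
for n,u,v in(("scene",331,226),("side",227,268)):
    F=dict(np.load(n+".npz"));print(n,topcircle(F,u,v,t))
o=r.get_obs();print(o["tcp_pos"])
E
```

```text
bright drum/tray 163.0 127.66666666666667
floor,top 0.00274970188133683 0.035284044706403034
((171.82730102539062, 100.84793090820312), (232.5470428466797, 421.0386657714844), array([0.5230839 , 0.0856401 , 0.03528404]))
scene ((255.5, 191.5), (445.6497497558594, 616.610595703125), array([ 0.54396011, -0.13586764,  0.03528404]))
side ((226.20240783691406, 270.0697326660156), (18.24242401123047, 22.364227294921875), array([0.58842869, 0.15178306, 0.03528404]))
[0.5536001  0.19800436 0.27781789]
```

```bash
sed -i 's/def topcircle(f,u,v,z):/def topcircle(f,u,v,z,th=145):/;s/g>130/g>th/' h.py; python3 - <<'E'
from h import *
f=dict(np.load("w1.npz"));print(topcircle(f,210,172,.0353))
o=r.get_obs();R=cv2.Rodrigues(o["orientation"])[0];print(np.round(R,3).tolist(),o["tcp_pos"])
E
```

```text
((208.7117156982422, 172.7418670654297), (42.601715087890625, 45.5010986328125), array([0.5877399 , 0.15029954, 0.0353    ]))
[[-0.936, -0.353, -0.001], [-0.353, 0.936, -0.0], [0.001, 0.0, -1.0]] [0.5536001  0.19800436 0.27781789]
```

arm_command:
  rows:
    - {"fingers": 1, "x": -0.005, "y": -0.019, "z": 0, "ax": 0, "ay": 0, "az": 0}
    - {"fingers": 1, "x": -0.005, "y": -0.019, "z": 0, "ax": 0, "ay": 0, "az": 0}
    - {"fingers": 1, "x": -0.005, "y": -0.0185, "z": 0.01, "ax": 0, "ay": 0, "az": 0}
    - {"fingers": 1, "x": 0, "y": 0, "z": 0.03, "ax": 0, "ay": 0, "az": 0}
    - {"fingers": 1, "x": 0, "y": 0, "z": 0.03, "ax": 0, "ay": 0, "az": 0}
    - {"fingers": 1, "x": 0, "y": 0, "z": 0.03, "ax": 0, "ay": 0, "az": 0}
    - {"fingers": 1, "x": 0, "y": 0, "z": 0.03, "ax": 0, "ay": 0, "az": 0}
    - {"fingers": 1, "x": 0, "y": 0, "z": 0.03, "ax": 0, "ay": 0, "az": 0}
    - {"fingers": 1, "x": 0, "y": 0, "z": 0.01, "ax": 0, "ay": 0, "az": 0}
    - {"fingers": 1, "x": 0, "y": 0, "z": 0, "ax": 0, "ay": 0, "az": 0}

```text
clock: 3.32
tcp_pos: [0.5853, 0.1518, 0.1055]
orientation: [0.57, -3.083, 0.0]
contact_force: [0.9, 0.0, -0.1]
grip_width: 0.0851
gripper_force: 0.0
```

```bash
python3 - <<'E'
from h import *
f=r.grab_frame("wrist");np.savez("w2.npz",**f);save("w2.png",f["frame"])
o=r.get_obs();print(o["tcp_pos"])
hsv=cv2.cvtColor(f["frame"],cv2.COLOR_RGB2GRAY)
n,l,s,c=cv2.connectedComponentsWithStats((hsv>145).astype(np.uint8))
for i in range(1,n):
    if s[i,4]>300: print(s[i],c[i],topcircle(f,int(c[i][0]),int(c[i][1]),.0353))
E
```

```text
[0.58692027 0.15190715 0.10771316]
[ 187    1   65   71 3547] [218.90217085  36.02340006] ((218.91859436035156, 36.02368927001953), (63.04698181152344, 69.75720977783203), array([0.4924572 , 0.09515704, 0.0353    ]))
[  85  116   59   58 2676] [114.12668161 144.47907324] ((114.12545776367188, 144.4870147705078), (53.843082427978516, 61.38037872314453), array([0.57348647, 0.05450749, 0.0353    ]))
[ 210  178   82   76 4888] [250.51554828 215.16796236] ((250.5121612548828, 215.16793823242188), (75.04332733154297, 81.05874633789062), array([0.58715638, 0.15009807, 0.0353    ]))
[   0  203  108  108 7109] [ 41.36840625 263.96089464] ((38.85966110229492, 262.6849670410156), (85.8165054321289, 124.6243667602539), array([0.67277616, 0.02512787, 0.0353    ]))
```

arm_command:
  rows:
    - {"fingers": 1, "x": 0.0005, "y": -0.0015, "z": 0.02, "ax": 0, "ay": 0, "az": 0}
    - {"fingers": 1, "x": 0, "y": 0, "z": 0.02, "ax": 0, "ay": 0, "az": 0}
    - {"fingers": 1, "x": 0, "y": 0, "z": 0.02, "ax": 0, "ay": 0, "az": 0}
    - {"fingers": 1, "x": 0, "y": 0, "z": 0.012, "ax": 0, "ay": 0, "az": 0}
    - {"fingers": 1, "x": 0, "y": 0, "z": 0.006, "ax": 0, "ay": 0, "az": 0}
    - {"fingers": 1, "x": 0, "y": 0, "z": 0.003, "ax": 0, "ay": 0, "az": 0}
    - {"fingers": 1, "x": 0, "y": 0, "z": 0, "ax": 0, "ay": 0, "az": 0}
    - {"fingers": 1, "x": 0, "y": 0, "z": 0, "ax": 0, "ay": 0, "az": 0}
    - {"fingers": 1, "x": 0, "y": 0, "z": 0, "ax": 0, "ay": 0, "az": 0}

```text
clock: 4.12
tcp_pos: [0.5888, 0.1495, 0.0285]
orientation: [-0.568, 3.088, 0.0]
contact_force: [0.6, 0.2, -0.1]
grip_width: 0.0852
gripper_force: 0.0
```

arm_command:
  rows:
    - {"fingers": 0.3, "x": 0, "y": 0, "z": 0, "ax": 0, "ay": 0, "az": 0}
    - {"fingers": 0.2, "x": 0, "y": 0, "z": 0, "ax": 0, "ay": 0, "az": 0}
    - {"fingers": -1, "x": 0, "y": 0, "z": 0, "ax": 0, "ay": 0, "az": 0}
    - {"fingers": -1, "x": 0, "y": 0, "z": 0, "ax": 0, "ay": 0, "az": 0}
    - {"fingers": -1, "x": 0, "y": 0, "z": 0, "ax": 0, "ay": 0, "az": 0}
    - {"fingers": -1, "x": 0, "y": 0, "z": 0, "ax": 0, "ay": 0, "az": 0}
    - {"fingers": -1, "x": 0, "y": 0, "z": 0, "ax": 0, "ay": 0, "az": 0}
    - {"fingers": -1, "x": 0, "y": 0, "z": 0, "ax": 0, "ay": 0, "az": 0}
  grip_force: 45

```text
clock: 4.78
tcp_pos: [0.5883, 0.1496, 0.0281]
orientation: [-0.569, 3.089, 0.001]
contact_force: [-1.1, 0.3, 5.8]
grip_width: 0.0548
gripper_force: 46.9
```

arm_command:
  rows:
    - {"fingers": -1, "x": 0, "y": 0, "z": -0.005, "ax": 0, "ay": 0, "az": 0}
    - {"fingers": -1, "x": 0, "y": 0, "z": -0.01, "ax": 0, "ay": 0, "az": 0}
    - {"fingers": -1, "x": 0, "y": 0, "z": -0.02, "ax": 0, "ay": 0, "az": 0}
    - {"fingers": -1, "x": 0, "y": 0, "z": -0.03, "ax": 0, "ay": 0, "az": 0}
    - {"fingers": -1, "x": 0, "y": 0, "z": -0.03, "ax": 0, "ay": 0, "az": 0}
    - {"fingers": -1, "x": 0, "y": 0, "z": -0.03, "ax": 0, "ay": 0, "az": 0}
    - {"fingers": -1, "x": 0, "y": 0, "z": -0.03, "ax": 0, "ay": 0, "az": 0}
    - {"fingers": -1, "x": 0.004, "y": -0.01, "z": -0.02, "ax": 0, "ay": 0, "az": 0}
    - {"fingers": -1, "x": 0.007, "y": -0.022, "z": 0, "ax": 0, "ay": 0, "az": 0}
    - {"fingers": -1, "x": 0.007, "y": -0.022, "z": 0, "ax": 0, "ay": 0, "az": 0}

```text
clock: 5.62
tcp_pos: [0.5909, 0.093, 0.2048]
orientation: [-0.572, 3.085, 0.001]
contact_force: [-0.3, -0.2, -4.3]
grip_width: 0.0547
gripper_force: 48.4
```

arm_command:
  rows:
    - {"fingers": -1, "x": 0.009, "y": -0.028, "z": 0, "ax": 0, "ay": 0, "az": 0}
    - {"fingers": -1, "x": 0.009, "y": -0.028, "z": 0, "ax": 0, "ay": 0, "az": 0}
    - {"fingers": -1, "x": 0.009, "y": -0.028, "z": 0, "ax": 0, "ay": 0, "az": 0}
    - {"fingers": -1, "x": 0.009, "y": -0.028, "z": 0, "ax": 0, "ay": 0, "az": 0}
    - {"fingers": -1, "x": 0.009, "y": -0.028, "z": 0, "ax": 0, "ay": 0, "az": 0}
    - {"fingers": -1, "x": 0.009, "y": -0.028, "z": 0, "ax": 0, "ay": 0, "az": 0}
    - {"fingers": -1, "x": 0.009, "y": -0.028, "z": 0, "ax": 0, "ay": 0, "az": 0}
    - {"fingers": -1, "x": 0.009, "y": -0.028, "z": 0, "ax": 0, "ay": 0, "az": 0}
    - {"fingers": -1, "x": 0.006, "y": -0.02, "z": 0, "ax": 0, "ay": 0, "az": 0}
    - {"fingers": -1, "x": 0, "y": 0, "z": 0, "ax": 0, "ay": 0, "az": 0}

```text
clock: 6.45
tcp_pos: [0.6031, -0.1705, 0.2029]
orientation: [0.556, -3.091, 0.006]
contact_force: [-0.9, -0.4, -1.9]
grip_width: 0.0548
gripper_force: 48.3
```

arm_command:
  rows:
    - {"fingers": -1, "x": 0, "y": 0, "z": 0, "ax": 0, "ay": 0, "az": 0}
    - {"fingers": -1, "x": 0, "y": 0, "z": 0, "ax": 0, "ay": 0, "az": 0}
    - {"fingers": -1, "x": 0, "y": 0, "z": 0, "ax": 0, "ay": 0, "az": 0}

```text
clock: 6.7
tcp_pos: [0.6044, -0.1616, 0.2023]
orientation: [0.572, -3.089, -0.002]
contact_force: [0.3, 0.8, -3.2]
grip_width: 0.0544
gripper_force: 48.3
```

```bash
python3 - <<'E'
from h import *
o=r.get_obs();print(o["tcp_pos"],o["grip_width"],o["contact_force"])
f=r.grab_frame("wrist");np.savez("w3.npz",**f);save("w3.png",f["frame"])
E
```

```text
[ 0.6043993  -0.16155699  0.20232947] 0.054357944645972975 [ 0.32139313  0.8185323  -3.16662353]
```

View pics/w3.png

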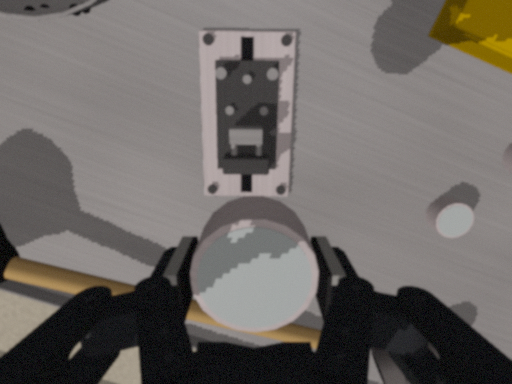

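The wrist view shows the cradle unobstructed. The pin tops are at (222,73) and (272,73), the buttons at (247,79), (230,110) and (264,110), the jaw at about (246,137) and the fixed block at (246,165). The mirror is held at (255,275).

```bash
python3 - <<'E'
from h import *
f=dict(np.load("w3.npz"));g=cv2.cvtColor(f["frame"],cv2.COLOR_RGB2GRAY);W=pts(f)
print("floor",np.nanmedian(W[60:160,130:180,2]),"base",np.nanmedian(W[100:180,203:212,2]),"head",np.nanmedian(W[88:100,235:260,2]),"jaw",np.nanmin(W[128:136,235:260,2]),np.nanmax(W[125:150,235:260,2]),"blk",np.nanmedian(W[160:168,235:260,2]))
n,l,s,c=cv2.connectedComponentsWithStats((g[60:150,218:278]>85).astype(np.uint8))
for i in range(1,n):
    if 15<s[i,4]<900: print(s[i]+[218,60,0,0,0],c[i]+[218,60])
m=(g>135).astype(np.uint8)
n,l,s,c=cv2.connectedComponentsWithStats(m)
k=np.argmax([ (st[0]<205)*(st[0]>190)*(st[1]>20)*(st[1]<40)*st[4] for st in s]);print("basecomp",s[k])
q=np.argwhere(l==k)[:,::-1]; P=np.array([ray(f,a,b,.0085)[:2] for a,b in q],np.float32);print(cv2.minAreaRect(P))
big=cv2.resize(f["frame"][20:200,190:305],None,fx=5,fy=5,interpolation=2)[:, :]
save("w3b.png",cv2.resize(f["frame"][55:180,205:290],None,fx=4.7,fy=4.7,interpolation=2))
E
```

```text
floor 0.0027367093204958004 base 0.008749180259006673 head 0.012707848250627152 jaw 0.03245373385644412 0.04505743118096173 blk 0.040723824224761035
[255  60  23   1  23] [266.  60.]
[218  67   9  13 101] [221.48514851  72.98019802]
[266  67  12  14 132] [271.86363636  73.79545455]
[242  74  10  11  81] [246.48148148  78.9382716 ]
[225 106   9  10  73] [229.10958904 110.23287671]
[261 108   6   6  28] [263.35714286 110.46428571]
[276 117   2  33  38] [276.86842105 134.76315789]
[228 128  35  22 600] [244.94833333 137.05833333]
basecomp [     0      0    512    384 137449]
((0.6643349528312683, -0.1353415846824646), (0.4424130320549011, 0.6691128015518188), 20.910717010498047)
```

View pics/w3b.png

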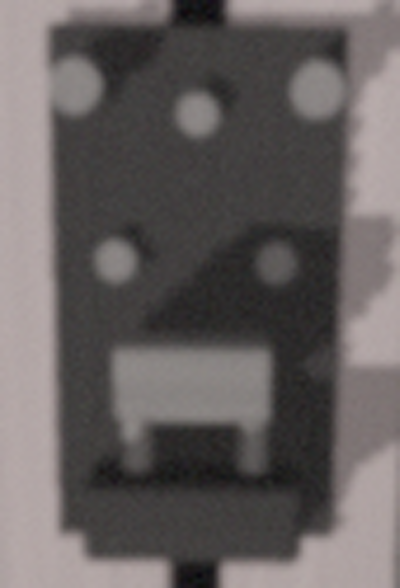

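```bash
python3 - <<'E'
from h import *
f=dict(np.load("w3.npz"))
P=lambda a,b,z:ray(f,205+a/4.7-.5+.5/4.7,55+b/4.7-.5+.5/4.7,z)[:2]
fl=.0027
p1=P(75,86,fl+.024);p2=P(318,90,fl+.024)
d=p2-p1;L=np.linalg.norm(d);d/=L;ang=np.degrees(np.arctan2(-d[0],d[1]));print("pins",p1,p2,L,"yaw",ang)
b=[P(*q,fl+.014) for q in((197,114),(116,262),(277,263))]
e=b[2]-b[1];print("but",b,np.linalg.norm(e),"yaw",np.degrees(np.arctan2(-e[0],e[1])))
# base corners in image: edges from whole-frame crop, slot
for a in (20.,20.7,21.4):
    c=np.array([np.cos(np.radians(a)),np.sin(np.radians(a))]);n=np.array([-c[1],c[0]])
    pm=(p1+p2)/2; s=pm+.0233*c
    cen=sum(b)/3
    j=(P(112,352,fl+.04)+P(273,352,fl+.04))/2
    print(a,"seat from pins",s,"buttons rel",[(np.round(1e3*(x-s)@c,1),np.round(1e3*(x-s)@n,1)) for x in b],"jaw rel",1e3*(j-s)@c,1e3*(j-s)@n)
g=cv2.cvtColor(f["frame"],cv2.COLOR_RGB2GRAY).astype(float)
# base long edges: strongest gradient per row near col 201 and 294
for lo,hi,sg in((194,210,1),(284,303,-1)):
    q=[]
    for v in list(range(50,110)) if sg>0 else range(50,60):
        k=np.diff(cv2.GaussianBlur(g,(5,5),0)[v,lo:hi])*sg; i=k.argmax(); q.append(ray(f,lo+i+.5,v,fl+.006)[:2])
    q=np.array(q,np.float32);vx,vy,x0,y0=cv2.fitLine(q,cv2.DIST_HUBER,0,.01,.01).ravel();print("edge yaw",np.degrees(np.arctan(vy/vx)),x0,y0)
o=r.get_obs();print(o["tcp_pos"],np.round(cv2.Rodrigues(o["orientation"])[0],3).tolist())
print("mirror",topcircle(f,255,250,o["tcp_pos"][2]+.007,120)[::2])
E
```

```text
pins [ 0.52798208 -0.22275038] [ 0.51204176 -0.1792151 ] 0.046361771723354164 yaw 20.11006084612547
but [array([ 0.52403407, -0.19960695]), array([ 0.55658034, -0.20501242]), array([ 0.54501032, -0.17429973])] 0.03281972623138574 yaw 20.642291330476517
20.0 seat from pins [ 0.54190676 -0.19301367] buttons rel [(np.float64(-19.0), np.float64(-0.1)), (np.float64(9.7), np.float64(-16.3)), (np.float64(9.3), np.float64(16.5))] jaw rel 24.71791099040849 0.06868961038739534
20.7 seat from pins [ 0.54180777 -0.19274678] buttons rel [(np.float64(-19.1), np.float64(-0.1)), (np.float64(9.5), np.float64(-16.7)), (np.float64(9.5), np.float64(16.1))] jaw rel 24.715166578434356 -0.5179503746182188
21.4 seat from pins [ 0.54170552 -0.19248111] buttons rel [(np.float64(-19.1), np.float64(-0.2)), (np.float64(9.3), np.float64(-17.1)), (np.float64(9.7), np.float64(15.7))] jaw rel 24.705255390089867 -1.1045130499991669
edge yaw 19.9582 0.54349875 -0.24022055
edge yaw 23.175827 0.48758408 -0.16554655
[ 0.60448473 -0.1615775   0.20233018] [[-0.934, -0.358, -0.0], [-0.358, 0.934, 0.001], [-0.0, 0.001, -1.0]]
mirror ((280.65045166015625, 189.022216796875), array([ 0.56335448, -0.16631597,  0.20933018]))
```

arm_command:
  rows:
    - {"fingers": -1, "x": 0.005, "y": -0.001, "z": 0, "ax": 0, "ay": 0, "az": 0.7}
    - {"fingers": -1, "x": 0.0115, "y": -0.001, "z": 0.005, "ax": 0, "ay": 0, "az": 0}
    - {"fingers": -1, "x": 0.0165, "y": -0.001, "z": 0.015, "ax": 0, "ay": 0, "az": 0}
    - {"fingers": -1, "x": 0.0165, "y": -0.001, "z": 0.02, "ax": 0, "ay": 0, "az": 0}
    - {"fingers": -1, "x": 0.0165, "y": -0.001, "z": 0.02, "ax": 0, "ay": 0, "az": 0}
    - {"fingers": -1, "x": 0.0115, "y": -0.001, "z": 0.02, "ax": 0, "ay": 0, "az": 0}
    - {"fingers": -1, "x": 0.004, "y": 0, "z": 0.016, "ax": 0, "ay": 0, "az": 0}
    - {"fingers": -1, "x": 0, "y": 0, "z": 0.006, "ax": 0, "ay": 0, "az": 0}
    - {"fingers": -1, "x": 0, "y": 0, "z": 0, "ax": 0, "ay": 0, "az": 0}
    - {"fingers": -1, "x": 0, "y": 0, "z": 0, "ax": 0, "ay": 0, "az": 0}

```text
clock: 7.58
tcp_pos: [0.5309, -0.1967, 0.1008]
orientation: [-0.551, 3.092, -0.0]
contact_force: [0.7, 0.4, -1.7]
grip_width: 0.0545
gripper_force: 48.4
```

arm_command:
  rows:
    - {"fingers": -1, "x": 0, "y": 0, "z": 0, "ax": 0, "ay": 0, "az": 0}
    - {"fingers": -1, "x": 0, "y": 0, "z": 0, "ax": 0, "ay": 0, "az": 0}
    - {"fingers": -1, "x": 0, "y": 0, "z": 0, "ax": 0, "ay": 0, "az": 0}
    - {"fingers": -1, "x": 0, "y": 0, "z": 0, "ax": 0, "ay": 0, "az": 0}

```text
clock: 7.92
tcp_pos: [0.5306, -0.1971, 0.1009]
orientation: [-0.55, 3.092, -0.001]
contact_force: [0.7, -0.9, -3.0]
grip_width: 0.0551
gripper_force: 48.4
```

```bash
cat >> h.py <<'E'
SEAT=np.array([.5419,-.1929]);A=np.radians(20.2);C=np.array([np.cos(A),np.sin(A)]);N=np.array([-C[1],C[0]])
def st():
    o=r.get_obs();p=o["tcp_pos"];R=cv2.Rodrigues(o["orientation"])[0];F=o["contact_force"]
    print("t%.2f"%o["clock"],"cx %.1f cy %.1f up %.1f mm"%((p[:2]-SEAT)@C*1e3,(p[:2]-SEAT)@N*1e3,(p[2]-.0421)*1e3),"yaw %.2f tilt %.3f %.3f"%(np.degrees(np.arctan2(-R[1,0],-R[0,0])),R[0,2],R[1,2]),"F cx %.1f cy %.1f z %.1f"%(F[:2]@C,F[:2]@N,F[2]),"w %.4f g %.0f"%(o["grip_width"],o["gripper_force"]))
E
python3 - <<'E'
from h import *
for i in range(4):
    st(); f=r.grab_frame("wrist")
save("w4.png",f["frame"])
E
```

```text
t7.92 cx -12.0 cy -0.0 up 58.8 mm yaw 20.19 tilt 0.001 -0.000 F cx 0.3 cy -1.1 z -3.0 w 0.0551 g 48
t7.97 cx -12.3 cy 0.0 up 58.6 mm yaw 20.18 tilt 0.001 -0.000 F cx -0.3 cy -0.2 z -2.4 w 0.0549 g 48
t8.02 cx -12.4 cy 0.1 up 58.5 mm yaw 20.17 tilt 0.001 -0.000 F cx -0.2 cy -0.3 z -3.3 w 0.0547 g 48
t8.07 cx -12.5 cy 0.1 up 58.4 mm yaw 20.16 tilt 0.000 -0.000 F cx -0.1 cy -0.4 z -2.4 w 0.0546 g 48
```

View pics/w4.png

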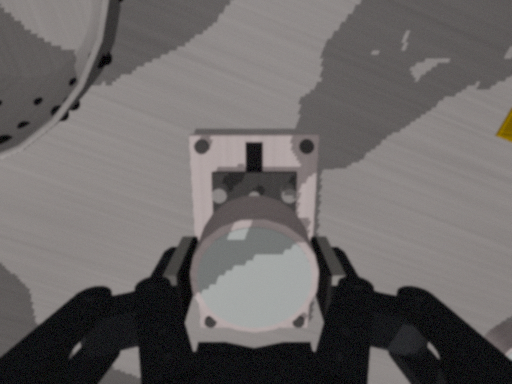

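The mirror (254,275) is centred over the cradle: the pins at (220,195) and (288,195) sit symmetrically either side of it. Now I'll lower it to above the pin tops.

arm_command:
  rows:
    - {"fingers": -1, "x": 0, "y": 0, "z": 0.012, "ax": 0, "ay": 0, "az": 0}
    - {"fingers": -1, "x": 0, "y": 0, "z": 0.012, "ax": 0, "ay": 0, "az": 0}
    - {"fingers": -1, "x": 0, "y": 0, "z": 0.01, "ax": 0, "ay": 0, "az": 0}
    - {"fingers": -1, "x": 0, "y": 0, "z": 0.007, "ax": 0, "ay": 0, "az": 0}
    - {"fingers": -1, "x": 0, "y": 0, "z": 0.003, "ax": 0, "ay": 0, "az": 0}
    - {"fingers": -1, "x": -0.002, "y": 0, "z": 0, "ax": 0, "ay": 0, "az": 0}
    - {"fingers": -1, "x": -0.002, "y": 0, "z": 0, "ax": 0, "ay": 0, "az": 0}
    - {"fingers": -1, "x": -0.001, "y": 0, "z": 0, "ax": 0, "ay": 0, "az": 0}
    - {"fingers": -1, "x": 0, "y": 0, "z": 0, "ax": 0, "ay": 0, "az": 0}
    - {"fingers": -1, "x": 0, "y": 0, "z": 0, "ax": 0, "ay": 0, "az": 0}

```text
clock: 8.95
tcp_pos: [0.5351, -0.1954, 0.0568]
orientation: [-0.55, 3.092, -0.0]
contact_force: [-1.2, -0.4, -2.3]
grip_width: 0.0545
gripper_force: 48.4
```

```bash
python3 -c "
from h import *
for i in range(5): st(); r.grab_frame('wrist')"
```

```text
t8.95 cx -7.2 cy -0.0 up 14.7 mm yaw 20.18 tilt 0.001 -0.000 F cx -1.2 cy 0.1 z -2.3 w 0.0545 g 48
t9.00 cx -7.4 cy -0.0 up 14.6 mm yaw 20.17 tilt 0.001 -0.000 F cx -0.1 cy 0.5 z -2.7 w 0.0545 g 48
t9.05 cx -7.5 cy 0.0 up 14.5 mm yaw 20.17 tilt 0.001 -0.000 F cx 0.2 cy -0.4 z -1.8 w 0.0548 g 48
t9.10 cx -7.6 cy 0.0 up 14.5 mm yaw 20.16 tilt 0.000 -0.000 F cx -0.7 cy 0.8 z -2.3 w 0.0544 g 48
t9.15 cx -7.7 cy 0.0 up 14.4 mm yaw 20.16 tilt 0.000 -0.000 F cx 0.1 cy 0.4 z -1.5 w 0.0545 g 48
```

arm_command:
  rows:
    - {"fingers": -1, "x": -0.001, "y": 0, "z": 0, "ax": 0, "ay": 0, "az": 0}
    - {"fingers": -1, "x": -0.001, "y": 0, "z": 0, "ax": 0, "ay": 0, "az": 0}
    - {"fingers": -1, "x": -0.001, "y": 0, "z": 0, "ax": 0, "ay": 0, "az": 0}
    - {"fingers": -1, "x": -0.001, "y": 0, "z": 0, "ax": 0, "ay": 0, "az": 0}
    - {"fingers": -1, "x": -0.001, "y": 0, "z": 0, "ax": 0, "ay": 0, "az": 0}
    - {"fingers": -1, "x": -0.001, "y": 0, "z": 0, "ax": 0, "ay": 0, "az": 0}
    - {"fingers": -1, "x": 0, "y": 0, "z": 0, "ax": 0, "ay": 0, "az": 0}
    - {"fingers": -1, "x": 0, "y": 0, "z": 0, "ax": 0, "ay": 0, "az": 0}

```text
clock: 9.87
tcp_pos: [0.5395, -0.1936, 0.0561]
orientation: [0.549, -3.092, -0.0]
contact_force: [-3.9, -1.6, -0.7]
grip_width: 0.055
gripper_force: 48.4
```

```bash
python3 -c "
from h import *
for i in range(6): st(); r.grab_frame('wrist')"
```

```text
t9.87 cx -2.5 cy 0.2 up 14.0 mm yaw 20.14 tilt -0.002 -0.000 F cx -4.3 cy -0.1 z -0.7 w 0.0550 g 48
t9.92 cx -2.4 cy 0.1 up 14.0 mm yaw 20.14 tilt -0.001 -0.000 F cx -5.2 cy -0.4 z -0.5 w 0.0546 g 48
t9.97 cx -2.4 cy 0.1 up 14.0 mm yaw 20.14 tilt -0.001 -0.000 F cx -5.0 cy 0.4 z -0.1 w 0.0546 g 48
t10.02 cx -2.3 cy 0.2 up 14.0 mm yaw 20.15 tilt -0.001 0.000 F cx -4.3 cy 0.1 z -0.8 w 0.0545 g 48
t10.07 cx -2.2 cy 0.1 up 14.0 mm yaw 20.15 tilt -0.001 -0.000 F cx -4.8 cy 0.1 z -1.5 w 0.0551 g 48
t10.12 cx -2.2 cy 0.1 up 14.1 mm yaw 20.15 tilt -0.001 -0.000 F cx -4.5 cy 0.0 z -1.3 w 0.0548 g 48
```

arm_command:
  rows:
    - {"fingers": -1, "x": -0.001, "y": 0, "z": 0, "ax": 0, "ay": 0, "az": 0}
    - {"fingers": -1, "x": -0.001, "y": 0, "z": 0, "ax": 0, "ay": 0, "az": 0}
    - {"fingers": -1, "x": -0.001, "y": 0, "z": 0, "ax": 0, "ay": 0, "az": 0}
    - {"fingers": -1, "x": -0.001, "y": 0, "z": 0, "ax": 0, "ay": 0, "az": 0}
    - {"fingers": -1, "x": -0.0006, "y": 0, "z": 0, "ax": 0, "ay": 0, "az": 0}
    - {"fingers": -1, "x": 0, "y": 0, "z": 0, "ax": 0, "ay": 0, "az": 0}
    - {"fingers": -1, "x": 0, "y": 0, "z": 0, "ax": 0, "ay": 0, "az": 0}
    - {"fingers": -1, "x": 0, "y": 0, "z": 0, "ax": 0, "ay": 0, "az": 0}
    - {"fingers": -1, "x": 0, "y": 0, "z": 0, "ax": 0, "ay": 0, "az": 0}

```text
clock: 10.92
tcp_pos: [0.5429, -0.1924, 0.0561]
orientation: [0.548, -3.09, -0.001]
contact_force: [-8.7, -3.7, 2.6]
grip_width: 0.0545
gripper_force: 48.6
```

```bash
python3 -c "
from h import *
for i in range(6): st(); r.grab_frame('wrist')"
```

```text
t10.92 cx 1.1 cy 0.2 up 14.0 mm yaw 20.12 tilt -0.003 -0.000 F cx -9.5 cy -0.5 z 2.6 w 0.0545 g 49
t10.97 cx 1.1 cy 0.1 up 14.0 mm yaw 20.11 tilt -0.003 -0.000 F cx -8.4 cy 0.3 z 2.1 w 0.0547 g 49
t11.02 cx 1.1 cy 0.1 up 14.0 mm yaw 20.11 tilt -0.003 -0.000 F cx -8.4 cy 0.7 z 2.8 w 0.0546 g 49
t11.07 cx 1.1 cy 0.1 up 14.0 mm yaw 20.12 tilt -0.003 -0.000 F cx -9.1 cy 0.3 z 2.3 w 0.0545 g 49
t11.12 cx 1.1 cy 0.1 up 14.0 mm yaw 20.11 tilt -0.003 -0.000 F cx -8.6 cy 0.6 z 1.7 w 0.0547 g 49
t11.17 cx 1.1 cy 0.2 up 14.0 mm yaw 20.12 tilt -0.003 -0.000 F cx -8.3 cy 0.9 z 2.5 w 0.0542 g 49
```

arm_command:
  rows:
    - {"fingers": -1, "x": -0.0008, "y": 0, "z": 0, "ax": 0, "ay": 0, "az": 0}
    - {"fingers": -1, "x": -0.0007, "y": 0, "z": 0, "ax": 0, "ay": 0, "az": 0}
    - {"fingers": -1, "x": 0, "y": 0, "z": 0.001, "ax": 0, "ay": 0, "az": 0}
    - {"fingers": -1, "x": 0, "y": 0, "z": 0.001, "ax": 0, "ay": 0, "az": 0}
    - {"fingers": -1, "x": 0, "y": 0, "z": 0.001, "ax": 0, "ay": 0, "az": 0}
    - {"fingers": -1, "x": 0, "y": 0, "z": 0.001, "ax": 0, "ay": 0, "az": 0}
    - {"fingers": -1, "x": 0, "y": 0, "z": 0.001, "ax": 0, "ay": 0, "az": 0}
    - {"fingers": -1, "x": 0, "y": 0, "z": 0.001, "ax": 0, "ay": 0, "az": 0}
    - {"fingers": -1, "x": 0, "y": 0, "z": 0, "ax": 0, "ay": 0, "az": 0}
    - {"fingers": -1, "x": 0, "y": 0, "z": 0, "ax": 0, "ay": 0, "az": 0}

```text
clock: 12.05
tcp_pos: [0.5437, -0.1923, 0.0499]
orientation: [0.547, -3.089, -0.001]
contact_force: [-9.6, -3.4, 1.6]
grip_width: 0.0546
gripper_force: 48.7
```

```bash
python3 -c "
from h import *
for i in range(4): st(); r.grab_frame('wrist')"
```

```text
t12.05 cx 1.9 cy -0.1 up 7.8 mm yaw 20.09 tilt -0.004 -0.000 F cx -10.2 cy 0.1 z 1.6 w 0.0546 g 49
t12.10 cx 1.9 cy -0.1 up 7.8 mm yaw 20.08 tilt -0.004 -0.000 F cx -9.9 cy 0.3 z 1.2 w 0.0548 g 49
t12.15 cx 1.9 cy -0.1 up 7.8 mm yaw 20.09 tilt -0.004 -0.000 F cx -10.0 cy -0.1 z 2.1 w 0.0550 g 49
t12.20 cx 1.9 cy -0.1 up 7.8 mm yaw 20.08 tilt -0.004 -0.000 F cx -9.7 cy -0.7 z 1.5 w 0.0550 g 49
```

arm_command:
  rows:
    - {"fingers": -1, "x": 0, "y": 0, "z": 0.001, "ax": 0, "ay": 0, "az": 0}
    - {"fingers": -1, "x": 0, "y": 0, "z": 0.001, "ax": 0, "ay": 0, "az": 0}
    - {"fingers": -1, "x": 0, "y": 0, "z": 0.001, "ax": 0, "ay": 0, "az": 0}
    - {"fingers": -1, "x": 0, "y": 0, "z": 0.001, "ax": 0, "ay": 0, "az": 0}
    - {"fingers": -1, "x": 0, "y": 0, "z": 0.001, "ax": 0, "ay": 0, "az": 0}
    - {"fingers": -1, "x": 0, "y": 0, "z": 0.001, "ax": 0, "ay": 0, "az": 0}
    - {"fingers": -1, "x": 0, "y": 0, "z": 0.0005, "ax": 0, "ay": 0, "az": 0}
    - {"fingers": -1, "x": 0, "y": 0, "z": 0, "ax": 0, "ay": 0, "az": 0}
    - {"fingers": -1, "x": 0, "y": 0, "z": 0, "ax": 0, "ay": 0, "az": 0}

```text
clock: 13.0
tcp_pos: [0.5437, -0.1923, 0.0434]
orientation: [0.547, -3.09, -0.001]
contact_force: [-9.9, -3.4, 1.4]
grip_width: 0.0542
gripper_force: 48.7
```

```bash
python3 -c "
from h import *
for i in range(4): st(); r.grab_frame('wrist')"
```

```text
t13.00 cx 1.9 cy -0.1 up 1.3 mm yaw 20.09 tilt -0.004 -0.000 F cx -10.5 cy 0.2 z 1.4 w 0.0542 g 49
t13.05 cx 1.9 cy -0.1 up 1.3 mm yaw 20.08 tilt -0.004 -0.000 F cx -9.4 cy -0.7 z 1.4 w 0.0550 g 49
t13.10 cx 1.9 cy -0.1 up 1.3 mm yaw 20.08 tilt -0.004 -0.000 F cx -10.2 cy -0.5 z 2.3 w 0.0544 g 49
t13.15 cx 1.9 cy -0.1 up 1.3 mm yaw 20.08 tilt -0.004 -0.000 F cx -9.2 cy 0.9 z 2.4 w 0.0547 g 49
```

arm_command:
  rows:
    - {"fingers": -1, "x": 0, "y": 0, "z": 0.0005, "ax": 0, "ay": 0, "az": 0}
    - {"fingers": -1, "x": 0, "y": 0, "z": 0.0005, "ax": 0, "ay": 0, "az": 0}
    - {"fingers": -1, "x": 0, "y": 0, "z": 0.0005, "ax": 0, "ay": 0, "az": 0}
    - {"fingers": -1, "x": 0, "y": 0, "z": 0, "ax": 0, "ay": 0, "az": 0}
    - {"fingers": -1, "x": 0, "y": 0, "z": 0, "ax": 0, "ay": 0, "az": 0}

```text
clock: 13.62
tcp_pos: [0.5438, -0.1923, 0.0421]
orientation: [0.547, -3.09, -0.001]
contact_force: [-8.9, -3.5, 3.1]
grip_width: 0.0545
gripper_force: 49.2
```

```bash
python3 -c "
from h import *
for i in range(4): st(); r.grab_frame('wrist')"
```

```text
t13.62 cx 2.0 cy -0.1 up -0.0 mm yaw 20.08 tilt -0.004 -0.000 F cx -9.5 cy -0.2 z 3.1 w 0.0545 g 49
t13.67 cx 2.1 cy -0.1 up 0.0 mm yaw 20.09 tilt -0.004 -0.000 F cx -9.9 cy 1.0 z 3.9 w 0.0547 g 49
t13.72 cx 2.1 cy -0.1 up 0.0 mm yaw 20.09 tilt -0.004 -0.000 F cx -10.3 cy -0.3 z 3.5 w 0.0547 g 49
t13.77 cx 2.0 cy -0.1 up -0.0 mm yaw 20.08 tilt -0.004 -0.000 F cx -10.1 cy 1.3 z 3.3 w 0.0543 g 49
```

arm_command:
  rows:
    - {"fingers": -1, "x": 0, "y": 0, "z": 0.0005, "ax": 0, "ay": 0, "az": 0}
    - {"fingers": -1, "x": 0.0005, "y": 0, "z": 0, "ax": 0, "ay": 0, "az": 0}
    - {"fingers": -1, "x": 0.0005, "y": 0, "z": 0, "ax": 0, "ay": 0, "az": 0}
    - {"fingers": -1, "x": 0.0005, "y": 0, "z": 0, "ax": 0, "ay": 0, "az": 0}
    - {"fingers": -1, "x": 0.0005, "y": 0, "z": 0, "ax": 0, "ay": 0, "az": 0}
    - {"fingers": -1, "x": 0.0005, "y": 0, "z": 0, "ax": 0, "ay": 0, "az": 0}
    - {"fingers": -1, "x": 0.0005, "y": 0, "z": 0, "ax": 0, "ay": 0, "az": 0}
    - {"fingers": -1, "x": 0, "y": 0, "z": 0, "ax": 0, "ay": 0, "az": 0}
    - {"fingers": -1, "x": 0, "y": 0, "z": 0, "ax": 0, "ay": 0, "az": 0}

```text
clock: 14.57
tcp_pos: [0.5427, -0.1928, 0.0421]
orientation: [0.549, -3.093, 0.0]
contact_force: [-6.9, -1.3, 3.5]
grip_width: 0.0548
gripper_force: 49.1
```

```bash
python3 -c "
from h import *
for i in range(4): st(); r.grab_frame('wrist')"
```

```text
t14.57 cx 0.8 cy -0.2 up -0.0 mm yaw 20.13 tilt -0.001 -0.000 F cx -7.0 cy 1.2 z 3.5 w 0.0548 g 49
t14.62 cx 0.8 cy -0.2 up -0.0 mm yaw 20.13 tilt -0.001 -0.000 F cx -7.2 cy 0.2 z 3.5 w 0.0544 g 49
t14.67 cx 0.8 cy -0.1 up -0.0 mm yaw 20.13 tilt -0.001 -0.000 F cx -6.5 cy 0.1 z 4.0 w 0.0547 g 49
t14.72 cx 0.8 cy -0.1 up -0.0 mm yaw 20.13 tilt -0.001 -0.000 F cx -7.3 cy 0.8 z 4.0 w 0.0545 g 49
```

arm_command:
  rows:
    - {"fingers": -1, "x": 0.0004, "y": 0, "z": 0, "ax": 0, "ay": 0, "az": 0}
    - {"fingers": -1, "x": 0.0004, "y": 0, "z": 0, "ax": 0, "ay": 0, "az": 0}
    - {"fingers": -1, "x": 0.0004, "y": 0, "z": 0, "ax": 0, "ay": 0, "az": 0}
    - {"fingers": -1, "x": 0.0004, "y": 0, "z": 0, "ax": 0, "ay": 0, "az": 0}
    - {"fingers": -1, "x": 0.0004, "y": 0, "z": 0, "ax": 0, "ay": 0, "az": 0}
    - {"fingers": -1, "x": 0, "y": 0, "z": 0, "ax": 0, "ay": 0, "az": 0}
    - {"fingers": -1, "x": 0, "y": 0, "z": 0, "ax": 0, "ay": 0, "az": 0}
    - {"fingers": -1, "x": 0, "y": 0, "z": 0, "ax": 0, "ay": 0, "az": 0}

```text
clock: 15.43
tcp_pos: [0.5415, -0.1932, 0.0421]
orientation: [-0.55, 3.093, -0.0]
contact_force: [-4.6, -1.1, 1.2]
grip_width: 0.0548
gripper_force: 48.8
```

```bash
python3 -c "
from h import *
for i in range(5): st(); r.grab_frame('wrist')"
```

```text
t15.43 cx -0.4 cy -0.1 up -0.0 mm yaw 20.15 tilt 0.000 -0.000 F cx -4.7 cy 0.6 z 1.2 w 0.0548 g 49
t15.48 cx -0.4 cy -0.1 up -0.0 mm yaw 20.16 tilt 0.000 -0.000 F cx -4.4 cy 0.5 z 2.8 w 0.0546 g 49
t15.53 cx -0.4 cy -0.1 up 0.0 mm yaw 20.16 tilt 0.000 -0.000 F cx -5.0 cy 0.5 z 2.8 w 0.0547 g 49
t15.58 cx -0.4 cy -0.2 up -0.0 mm yaw 20.15 tilt 0.000 -0.000 F cx -5.5 cy 0.4 z 3.0 w 0.0548 g 49
t15.63 cx -0.4 cy -0.2 up -0.0 mm yaw 20.16 tilt 0.000 -0.000 F cx -5.2 cy -0.9 z 2.5 w 0.0547 g 49
```

arm_command:
  rows:
    - {"fingers": -1, "x": 0.0004, "y": 0, "z": 0, "ax": 0, "ay": 0, "az": 0}
    - {"fingers": -1, "x": 0.0004, "y": 0, "z": 0, "ax": 0, "ay": 0, "az": 0}
    - {"fingers": -1, "x": 0.0004, "y": 0, "z": 0, "ax": 0, "ay": 0, "az": 0}
    - {"fingers": -1, "x": 0.0004, "y": 0, "z": 0, "ax": 0, "ay": 0, "az": 0}
    - {"fingers": -1, "x": 0.0004, "y": 0, "z": 0, "ax": 0, "ay": 0, "az": 0}
    - {"fingers": -1, "x": 0, "y": 0, "z": 0, "ax": 0, "ay": 0, "az": 0}
    - {"fingers": -1, "x": 0, "y": 0, "z": 0, "ax": 0, "ay": 0, "az": 0}
    - {"fingers": -1, "x": 0, "y": 0, "z": 0, "ax": 0, "ay": 0, "az": 0}

```text
clock: 16.35
tcp_pos: [0.5411, -0.1933, 0.0421]
orientation: [-0.551, 3.09, -0.001]
contact_force: [5.7, 0.5, -2.2]
grip_width: 0.0545
gripper_force: 48.5
```

```bash
python3 -c "
from h import *
for i in range(5): st(); r.grab_frame('wrist')"
```

```text
t16.35 cx -0.8 cy -0.1 up 0.0 mm yaw 20.21 tilt 0.003 -0.000 F cx 5.6 cy -1.5 z -2.2 w 0.0545 g 49
t16.40 cx -0.9 cy -0.1 up 0.0 mm yaw 20.21 tilt 0.003 -0.000 F cx 4.1 cy -1.4 z -3.3 w 0.0547 g 49
t16.45 cx -0.8 cy -0.1 up 0.0 mm yaw 20.21 tilt 0.003 -0.000 F cx 4.8 cy -1.7 z -3.0 w 0.0544 g 49
t16.50 cx -0.9 cy -0.1 up 0.1 mm yaw 20.21 tilt 0.003 -0.000 F cx 5.8 cy -1.0 z -2.3 w 0.0544 g 49
t16.55 cx -0.8 cy -0.1 up 0.0 mm yaw 20.21 tilt 0.003 -0.000 F cx 5.3 cy -1.4 z -2.7 w 0.0546 g 49
```

arm_command:
  rows:
    - {"fingers": -1, "x": 0, "y": -0.0004, "z": 0, "ax": 0, "ay": 0, "az": 0}
    - {"fingers": -1, "x": -0.0005, "y": 0, "z": 0.0003, "ax": 0, "ay": 0, "az": 0}
    - {"fingers": -1, "x": -0.0003, "y": 0, "z": 0.0004, "ax": 0, "ay": 0, "az": 0}
    - {"fingers": -1, "x": 0, "y": 0, "z": 0, "ax": 0, "ay": 0, "az": 0}
    - {"fingers": -1, "x": 0, "y": 0, "z": 0, "ax": 0, "ay": 0, "az": 0}
    - {"fingers": -1, "x": 0, "y": 0, "z": 0, "ax": 0, "ay": 0, "az": 0}

```text
clock: 17.1
tcp_pos: [0.5412, -0.1933, 0.0421]
orientation: [-0.551, 3.091, 0.0]
contact_force: [1.3, 3.1, 6.5]
grip_width: 0.0543
gripper_force: 49.6
```

```bash
python3 -c "
from h import *
for i in range(5): st(); r.grab_frame('wrist')"
```

```text
t17.10 cx -0.8 cy -0.2 up -0.0 mm yaw 20.20 tilt 0.001 0.000 F cx 2.3 cy 2.5 z 6.5 w 0.0543 g 50
t17.15 cx -0.8 cy -0.1 up -0.0 mm yaw 20.20 tilt 0.001 0.000 F cx 1.9 cy 1.4 z 6.4 w 0.0547 g 50
t17.20 cx -0.8 cy -0.1 up -0.1 mm yaw 20.19 tilt 0.001 0.000 F cx 3.1 cy 1.6 z 7.3 w 0.0546 g 50
t17.25 cx -0.8 cy -0.1 up -0.0 mm yaw 20.20 tilt 0.001 0.000 F cx 1.4 cy 1.8 z 7.4 w 0.0548 g 50
t17.30 cx -0.8 cy -0.1 up -0.0 mm yaw 20.20 tilt 0.001 0.000 F cx 2.1 cy 1.2 z 6.8 w 0.0546 g 50
```

arm_command:
  rows:
    - {"fingers": -1, "x": -0.0002, "y": 0.0002, "z": -0.0002, "ax": 0, "ay": 0, "az": 0}
    - {"fingers": -1, "x": 0, "y": 0, "z": 0, "ax": 0, "ay": 0, "az": 0}
    - {"fingers": -1, "x": 0, "y": 0, "z": 0, "ax": 0, "ay": 0, "az": 0}
    - {"fingers": -1, "x": 0, "y": 0, "z": 0, "ax": 0, "ay": 0, "az": 0}
  grip_force: 20

```text
clock: 17.68
tcp_pos: [0.5412, -0.1933, 0.0421]
orientation: [-0.55, 3.092, -0.0]
contact_force: [2.3, 0.8, 7.1]
grip_width: 0.0546
gripper_force: 49.2
```

arm_command:
  rows:
    - {"fingers": 0.35, "x": 0, "y": 0, "z": 0, "ax": 0, "ay": 0, "az": 0}
    - {"fingers": 0.4, "x": 0, "y": 0, "z": 0, "ax": 0, "ay": 0, "az": 0}
    - {"fingers": 0.5, "x": 0, "y": 0, "z": 0, "ax": 0, "ay": 0, "az": 0}
    - {"fingers": 0.7, "x": 0, "y": 0, "z": 0, "ax": 0, "ay": 0, "az": 0}
    - {"fingers": 0.9, "x": 0, "y": 0, "z": 0, "ax": 0, "ay": 0, "az": 0}
    - {"fingers": 1, "x": 0, "y": 0, "z": 0, "ax": 0, "ay": 0, "az": 0}
    - {"fingers": 1, "x": 0, "y": 0, "z": 0, "ax": 0, "ay": 0, "az": 0}
    - {"fingers": 1, "x": 0, "y": 0, "z": 0, "ax": 0, "ay": 0, "az": 0}
    - {"fingers": 1, "x": 0, "y": 0, "z": 0, "ax": 0, "ay": 0, "az": 0}

```text
clock: 18.43
tcp_pos: [0.5404, -0.1935, 0.0412]
orientation: [0.55, -3.093, -0.0]
contact_force: [-0.9, 0.3, 0.1]
grip_width: 0.0851
gripper_force: 0.0
```

```bash
python3 -c "
from h import *
for i in range(2): st(); r.grab_frame('wrist')"
```

```text
t18.43 cx -1.6 cy -0.1 up -0.9 mm yaw 20.17 tilt -0.000 0.000 F cx -0.8 cy 0.6 z 0.1 w 0.0851 g 0
t18.48 cx -1.6 cy -0.1 up -0.8 mm yaw 20.17 tilt -0.000 0.000 F cx 0.8 cy 0.4 z -0.7 w 0.0854 g 0
```

arm_command:
  rows:
    - {"fingers": 1, "x": 0.0005, "y": 0, "z": -0.005, "ax": 0, "ay": 0, "az": 0}
    - {"fingers": 1, "x": 0, "y": 0, "z": -0.012, "ax": 0, "ay": 0, "az": 0}
    - {"fingers": 1, "x": 0, "y": 0, "z": -0.02, "ax": 0, "ay": 0, "az": 0}
    - {"fingers": 1, "x": 0, "y": 0, "z": -0.03, "ax": 0, "ay": 0, "az": 0}
    - {"fingers": 1, "x": 0, "y": 0, "z": -0.03, "ax": 0, "ay": 0, "az": 0}
    - {"fingers": 1, "x": -0.01, "y": 0, "z": -0.03, "ax": 0, "ay": 0, "az": 0}
    - {"fingers": 1, "x": -0.02, "y": 0, "z": -0.015, "ax": 0, "ay": 0, "az": 0}
    - {"fingers": 1, "x": -0.02, "y": 0, "z": 0, "ax": 0, "ay": 0, "az": 0}
    - {"fingers": 1, "x": -0.01, "y": 0, "z": 0, "ax": 0, "ay": 0, "az": 0}
    - {"fingers": 1, "x": 0, "y": 0, "z": 0, "ax": 0, "ay": 0, "az": 0}

```text
clock: 19.37
tcp_pos: [0.5981, -0.1712, 0.1839]
orientation: [-0.554, 3.09, 0.0]
contact_force: [0.3, -0.2, 0.3]
grip_width: 0.0854
gripper_force: 0.0
```

arm_command:
  rows:
    - {"fingers": 1, "x": 0, "y": 0, "z": 0, "ax": 0, "ay": 0, "az": 0}
    - {"fingers": 1, "x": 0, "y": 0, "z": 0, "ax": 0, "ay": 0, "az": 0}
    - {"fingers": 1, "x": 0, "y": 0, "z": 0, "ax": 0, "ay": 0, "az": 0}
    - {"fingers": 1, "x": 0, "y": 0, "z": 0, "ax": 0, "ay": 0, "az": 0}

```text
clock: 19.7
tcp_pos: [0.5952, -0.1737, 0.1828]
orientation: [0.548, -3.092, -0.0]
contact_force: [-0.1, 0.1, -0.9]
grip_width: 0.0853
gripper_force: 0.0
```

```bash
python3 - <<'E'
from h import *
st();f=r.grab_frame("wrist");np.savez("w5.npz",**f);W=pts(f)
T=np.linalg.inv(f["world_from_camera"]);p=T@np.r_[SEAT,.049,1];u,v=(f["K"]@p[:3])[:2]/p[2];u,v=int(u),int(v);print(u,v)
y0,x0=max(v-85,0),u-70
save("w5.png",cv2.resize(f["frame"][y0:y0+150,x0:x0+150],None,fx=3.9,fy=3.9,interpolation=2));print(x0,y0)
q=W[v-18:v+19,u-18:u+19].reshape(-1,3);q=q[np.isfinite(q[:,2])];a=np.linalg.lstsq(np.c_[q[:,:2]-SEAT,np.ones(len(q))],q[:,2],rcond=None)[0];print("slope,z",a)
for th in(120,130,140,150,160):
    try:
        e,ax,c=topcircle(f,u,v,.0487,th);print(th,e,ax,(c[:2]-SEAT)@C*1e3,(c[:2]-SEAT)@N*1e3)
    except Exception as x: print(th,x)
E
```

```text
t19.70 cx 56.6 cy -0.4 up 140.7 mm yaw 20.09 tilt -0.001 -0.000 F cx 0.0 cy 0.2 z -0.9 w 0.0853 g 0
254 118
184 33
slope,z [ 0.00566657 -0.00042766  0.04960784]
120 (283.73590087890625, 146.7773895263672) (314.79132080078125, 554.7855834960938) 22.902064910962284 24.31204556005766
130 (195.4114532470703, 163.5199737548828) (210.97598266601562, 281.47747802734375) 36.85645592483375 -49.42785201738222
140 (249.09323120117188, 129.2979736328125) (97.3721694946289, 181.20883178710938) 8.598228253229157 -4.212104516069146
150 (242.53590393066406, 118.20319366455078) (83.7599868774414, 172.0711212158203) -0.21990370303806536 -9.43119495689517
160 (255.5, 191.5) (445.6497497558594, 616.610595703125) 61.54184434030245 0.9810443836725347
```

View pics/w5.png

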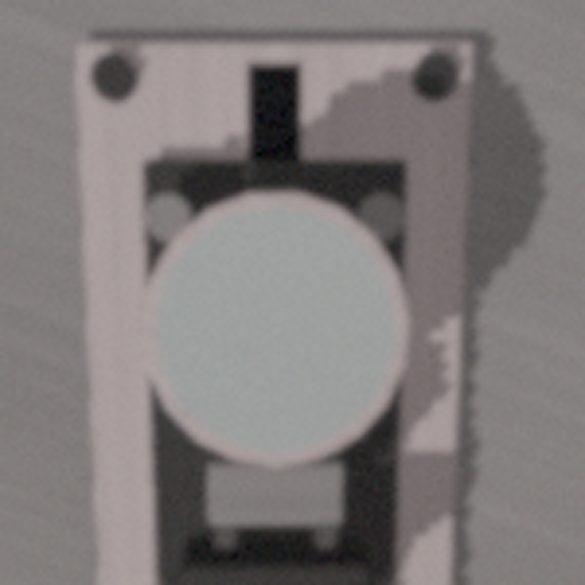

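The mirror sits flat at crop (278,327), with the pins at (170,215) and (383,215) and the jaw at (276,495). I'll check the centring and flatness with numbers.

```bash
python3 - <<'E'
from h import *
f=dict(np.load("w5.npz"));W=pts(f);F=f["frame"].astype(int)
m=cv2.medianBlur((((F[...,2]-F[...,0])>-2)&(F.sum(2)>380)).astype(np.uint8)*255,5)
n,l,s,c=cv2.connectedComponentsWithStats(m);k=l[118,254];print(s[k])
ct=max(cv2.findContours((l==k).astype(np.uint8),0,1)[0],key=len);e=cv2.fitEllipse(ct);print(e)
p=ray(f,*e[0],.0487)[:2]
P=lambda a,b:ray(f,184+a/3.9-.4,33+b/3.9-.4,.0267)[:2]
p1,p2=P(168,215),P(383,216);print("pins L",np.linalg.norm(p2-p1));pm=(p1+p2)/2
print("mirror rel pins mid: cx %.2f (23.3) cy %.2f"%(1e3*(p-pm)@C,1e3*(p-pm)@N), "dist to pins",1e3*np.linalg.norm(p-p1),1e3*np.linalg.norm(p-p2))
def slope(M):
    q=W[M];q=q[np.isfinite(q[:,2])];X=np.c_[(q[:,:2]-SEAT)@np.c_[C,N],np.ones(len(q))];return np.round(np.linalg.lstsq(X,q[:,2],rcond=None)[0],4)
print("glass",slope(cv2.erode((l==k).astype(np.uint8),np.ones((7,7)))>0))
z=np.zeros(l.shape,bool);z[60:180,110:190]=1;print("floor",slope(z))
E
```

```text
[ 225   87   59   61 2822]
((254.16775512695312, 116.9875259399414), (58.35257339477539, 59.775630950927734), 175.5880126953125)
pins L 0.04683075149825947
mirror rel pins mid: cx 22.66 (23.3) cy -0.13 dist to pins 32.59130710656494 32.58308501883722
glass [ 0.0018 -0.0032  0.0496]
floor [-0.0004  0.0007  0.0028]
```

```bash
python3 -c "
from h import *
print(r.hand_in())"
```

```text
the job is handed in; nothing more can be done
None
```

The largest mirror is seated flat in the cradle, held by the spring jaw against both pins (measured equally far from each), the gripper is open and clear, and the job was handed in at about 20 s; no verdict came back.

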